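# Clip the snap-hook tag onto the book trough's eye

## Robot

A 7-joint arm with a two-finger parallel gripper is mounted at the origin on the work surface. World frame = base frame: x ahead of the robot, y to its left, z up, the work surface at z = 0. Lengths are in m, angles in degrees, forces in N, time in s.
With the tool pointing down it reaches from about 0.425 to 0.875 m from the base axis. Payload 4.7 kg.
Tool frame: the origin (TCP) lies at the centre of the arm's flange, where the gripper is bolted on; the fingertips stand 182 mm ahead of it and the grasp point (between the pads) lies 164 mm ahead of it; z points along the fingers, y is the line along which they close (so a half turn about z gives the same grasp; the last joint's range is limited). The gripper opens to 87 mm and grips with 3 to 60 N. Pads are 19 mm wide; open, the fingers measure 117 mm over their backs; the gripper's body (75 mm by 190 mm) begins 51 mm behind the grasp point.
Start: joints at [72.771, 18.392, -4.016, 83.108, 1.295, 78.541, -3.26], TCP at [0.201, -0.618, 0.405] pointing down, gripper open.
Joint ranges: [-163.93, 163.93], [-17.29, 119.83], [-79.2, 71.16], [3.27, 140.29], [-89.18, 269.18], [5.43, 117.66], [-154.24, 154.24]. Speed limits (degrees/s): [147.25, 147.25, 180, 180, 180, 180, 180].

## Interface

Orientations are given as [roll, pitch, yaw] about the fixed x, y, z axes, in that order (R = Rz(yaw) Ry(pitch) Rx(roll)).
In Python, from cell import env gives the robot as it stands. The module is installed in compiled form; this text tells all that it offers.
- The arm moves only by the tool step_arm, never from a script. Its argument "steps" is one flat list of numbers, 5 for each row, row after row: the opening, from 0 (shut) to 1 (fully open), then the shift along the tool's x, y, z in mm, then the turn about the tool's z in degrees. In form: [grip, dx, dy, dz, roll, grip, dx, dy, dz, roll, ...]. A call has 1 to 12 rows; each row shifts and turns the commanded pose from where the row before left it, along the tool's axes as they then stand; what a row does not reach is not made up. A row lasts 1/8 s, in which the tool goes at most 62.5 mm and 10.7 degrees, less where a joint would pass 70% of its speed; a pose out of reach is approached as far as the arm can. A call with a gripper value outside its range is refused whole. The fingers move at their own pace and stop on an object; "grip_force" is the grip in N (left out, the last holds). Time passes only in rows, so rows that do not move let the fingers close. It gives the time, the measured TCP pose, the force, the opening and the grip force at its end, in the units of the state.
- env.get_obs(): the state, without advancing time (a new reading comes with each control period).
- env.read_camera(name): name is "side" or "top"; returns a dict with "image" (420x560x3 uint8, red, green, blue), "camera_matrix" (3x3 intrinsics, pixels), "R" (3x3) and "t" (3): a world point X has camera coordinates R X + t. Camera axes: x right, y down, z forward; pixel columns grow to the right and rows downward; lengths in m; the calibration is good to about 2 mm. A picture is of the moment at which its call begins. There is no depth.
- env.sign_off(): hands the job in; it is judged then, once.
The state is a dict: "time_s": time; "qpos": joint angles; "joint_velocities": joint speeds; "effort": joint torques, N m; "tool_pos": TCP position; "tool_rot": TCP orientation; "force": force on the tool from outside, world axes, zero at the start; "wrist_torque": the same for the moment, N m; "grip_width": finger opening in m; "grasp_force": force on a finger pad.
Only numpy, scipy, OpenCV 4.12 (cv2) and the standard library are available. Lean on these libraries where they do the work, as an engineer would, in place of code of your own. Each camera call takes 0.05 s, during which the arm holds its last target. There are 200 camera calls.

## Task

Take the tag with the long snap hook out of the rack and clip it onto the steel wire eye on the green book trough: press the sprung gate open against the eye's crosspiece and draw the hook on, without forcing it. Then let go so that the tag hangs by its hook from the eye, and leave everything else where it stands.

Things in the scene. Friction and masses are not known exactly. Their poses are not given: they have to be found in the camera images.
- tag: The tag to hang, 110 g: grey plate 70 long (x) x 12 thick (y) x 50 high (z) mm on its long edge in a rack slot, the upper 34 mm clear, with a big steel snap hook on one end. Origin: centre of the plate's underside; x to the hook, z up. Hook: 6 mm wire in the tag's x-z plane; spine along the top (centre line z = 39), bow at the far end, nose back along the bottom (z = 11).
- gate_mid (a point): Centre line of the sprung gate, as closed, at x = 67, z = 11 mm of the tag (point fixed to the tag, same axes). The gate is a straight 5 mm brass bar that closes the hook's underside, hinged 24 mm behind this point, free 10 mm ahead of it. It swings only inwards (up), to 0.7 rad. A bar pressed on it here meets 2 N at first, 6 N fully open, then a hard stop.
- nose (a point): Tip of the hook's nose, x = 80, z = 11 mm of the tag; the round end reaches 3 mm further back. A bar pressed against the gate at gate_mid is level above the nose after 10.5 mm of travel from first touch; the gate's stop comes at about 18.5 mm. Drawing the tag back (its -x) then brings the bar over the nose, and the gate snaps shut behind it.
- bow (a point): Middle of the bow's wire at x = 96, z = 25 mm of the tag (inner face at x = 93); a bar rests here when the tag hangs. Bars more than 39 mm ahead of the gate's hinge let the gate shut.
- eye: Dark steel bracket on the trough's robot side, carrying an upside-down U of 5 mm bright wire, legs 64 mm apart. Origin: straight under the middle of the wire's level crosspiece, 28 mm before the trough's face, 125 mm above the desk. y along the crosspiece, x into the trough, z up. The U is clamped firmly at an unreported height: crosspiece centre 75 to 105 mm above this origin.
- trough: Green sheet-steel book trough 200 deep (x) x 300 wide (y) x 150 high (z) mm full of board books that stand at most 163 mm above the desk, fixed. Origin: centre of its underside; its -x face looks to the robot and carries the eye.
- rack: Wooden tag rack 76 (x) x 210 (y) x 24 mm high, fixed, with three slots 14 mm wide and 16 mm deep along its x, 65 mm apart; the tags stand in the slots with their ends towards rack +x. Origin: centre of its underside.
- tag_ring: Bystander: similar grey tag in the rack with a small round steel ring (34 mm) on its end.
- tag_bare: Bystander: longer grey tag (100 mm) in the rack with no metal on it.
- stamp: Bystander: dark wooden hand stamp 34 mm across, 82 mm tall, standing on the desk.
- stapler: Bystander: steel and black stapler 140 mm long.
- mug: Bystander: white mug 80 mm across, 95 mm tall.

How it is judged:
By the outcome, as a careful person would: the job done as asked, in the order asked, and still so for the second after the job is handed in, with the robot touching nothing.
It also fails if it takes over 64 s, if anything falls off the work surface, if the arm or the gripper's body presses on something with over 40 N, if the wrist force passes 120 N, or if a joint passes its speed limit or range.

## Working session

There is one attempt and no reset: what is moved stays moved. The work goes in short steps, Python scripts to look and compute and a tool call to move; the robot and the scene stay as the last step left them, time stands still between calls to the robot, and variables do not carry over. Pictures are saved under pics/ and viewed, at most 10 in all, crops included, and the job is handed in when it is done.

Besides the shell and the picture viewer there is one more tool, called after ">>>" in YAML: its name, and indented under it one key for each argument. step_arm: Moves the arm, as the interface text tells. Its arguments: {"type":"object","properties":{"steps":{"type":"array","items":{"type":"number"}},"grip_force":{"type":"number"}},"required":["steps"]}

```bash
mkdir -p pics; cat > h.py <<'E'
import numpy as np, cv2
from cell import env
def cam(n, save=None):
    c=env.read_camera(n)
    if save: cv2.imwrite('pics/'+save, c['image'][:,:,::-1])
    return c
def ray(c,px):
    K,R,t=map(np.array,(c['camera_matrix'],c['R'],c['t']))
    d=R.T@np.linalg.solve(K,[px[0],px[1],1.]); return -R.T@t, d/np.linalg.norm(d)
def onz(c,px,z):
    o,d=ray(c,px); return o+d*(z-o[2])/d[2]
def two(c1,p1,c2,p2):
    o1,d1=ray(c1,p1);o2,d2=ray(c2,p2)
    s=np.linalg.lstsq(np.c_[d1,-d2],o2-o1,rcond=None)[0]
    a,b=o1+s[0]*d1,o2+s[1]*d2
    return (a+b)/2,np.linalg.norm(a-b)
def proj(c,X):
    K,R,t=map(np.array,(c['camera_matrix'],c['R'],c['t']))
    p=K@(R@np.array(X)+t); return p[:2]/p[2]
E
python3 - <<'E'
from h import *
for n in('side','top'):
    c=cam(n,n+'0.png'); o,d=ray(c,(280,210)); print(n,o.round(3),d.round(3),np.array(c['camera_matrix'])[0,0])
    print(np.array(c['R']).round(3).tolist())
o=env.get_obs(); print({k:np.round(o[k],3).tolist() for k in o})
E
```

```text
side [ 0.452 -0.993  0.892] [ 0.068  0.781 -0.621] 498.2427551886241
[[0.996, -0.093, 0.014], [-0.045, -0.608, -0.792], [0.082, 0.788, -0.61]]
top [0.336 0.006 1.297] [ 0.161 -0.002 -0.987] 516.1097695243393
[[-0.006, -1.0, 0.015], [-0.985, 0.003, -0.172], [0.172, -0.015, -0.985]]
{'time_s': 0.1, 'qpos': [72.77, 18.436, -4.015, 83.168, 1.295, 78.539, -3.261], 'joint_velocities': [0.001, -0.04, -0.05, -0.155, -0.056, -0.001, 0.008], 'effort': [0.0, -49.257, -0.406, -31.34, -0.064, 0.04, 0.0], 'tool_pos': [0.201, -0.618, 0.404], 'tool_rot': [-179.902, 0.006, 18.038], 'force': [0.37, -0.72, -0.019], 'wrist_torque': [0.03, -0.005, -0.015], 'grasp_force': 0.0, 'grip_width': 0.087}
```

View pics/side0.png

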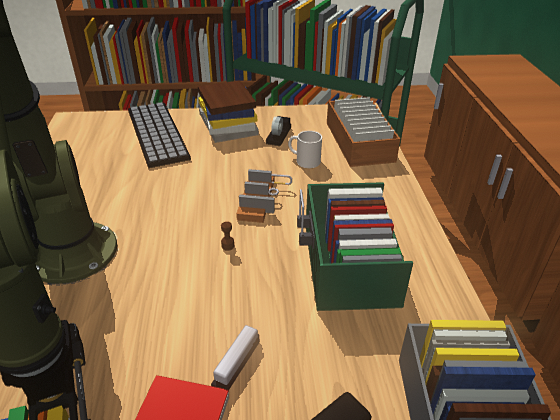

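View pics/top0.png

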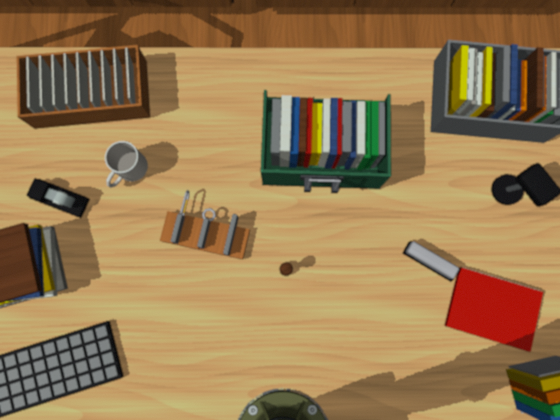

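The pictures show the rack at about (205,232) in the top view with the long hook on its leftmost tag (hook ~(188,200)). The trough's eye is at about (322,183), and in the side view it is at (303,205). I'll enlarge both.

```bash
python3 - <<'E'
import cv2,numpy as np
t=cv2.imread('pics/top0.png');s=cv2.imread('pics/side0.png')
a=cv2.resize(t[180:265,150:260],None,fx=5,fy=5,interpolation=2)   # 550x425
b=cv2.resize(t[165:205,295:345],None,fx=5,fy=5,interpolation=2)   # 250x200
im=np.zeros((425,800,3),np.uint8); im[:,:550]=a; im[:200,550:]=b
cv2.imwrite('pics/c1.png',im)
cv2.imwrite('pics/c2.png',cv2.resize(s[160:255,230:325],None,fx=6,fy=6,interpolation=2))
E
```

```text
(no output)
```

View pics/c1.png

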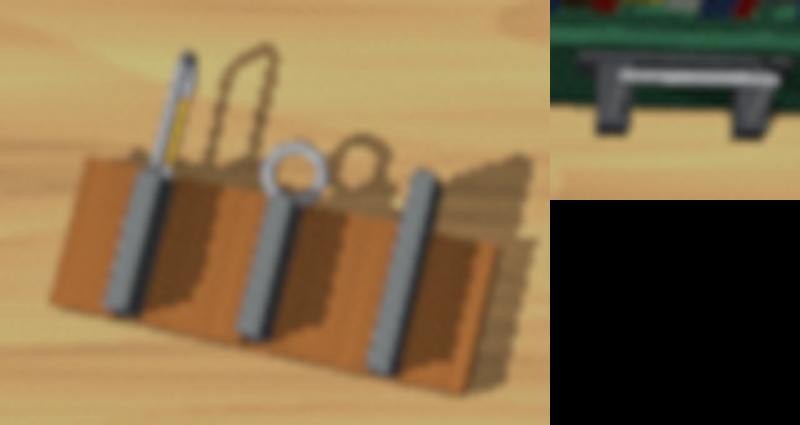

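View pics/c2.png

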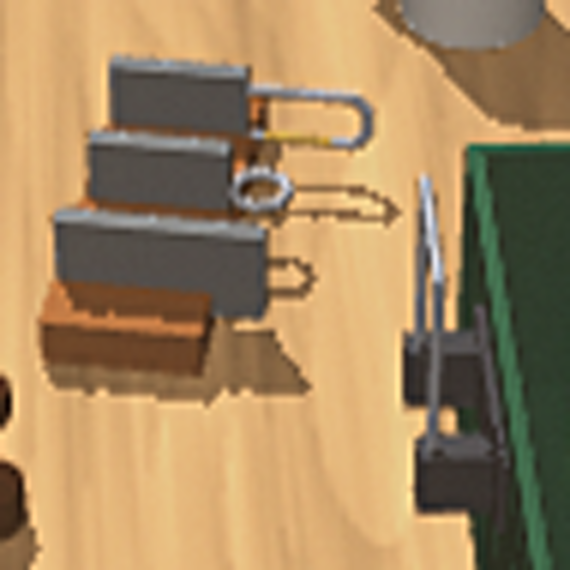

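The crops show the long hook on the leftmost tag, with its top face from about (173.6,241) to (180.4,214.4) in the top view. The eye crosspiece runs from (309.5,179.6) to (340.5,181) in the top view, and from (301,190.5) to (302.8,206.5) in the side view.

```bash
python3 - <<'E'
from h import *
s=cam('side');t=cam('top')
a=onz(t,(173.6,241.5),.058);b=onz(t,(180.4,214.2),.058)
d=b-a;print('plate',a.round(4),b.round(4),np.linalg.norm(d),np.degrees(np.arctan2(d[1],d[0])))
# rack edge directions, z=.024
q=[onz(t,(150+x/5,180+y/5),.024) for x,y in((87,157),(50,303),(465,393),(497,242))]
for i in range(4):
  e=q[(i+1)%4]-q[i];print(np.linalg.norm(e).round(4),np.degrees(np.arctan2(e[1],e[0])).round(1))
print('rack c',np.mean(q,0))
E1=two(s,(301,190.3),t,(309.8,179.6));E2=two(s,(302.8,206.5),t,(340.2,180.8))
print('eye',E1,E2)
e=E1[0]-E2[0];print(np.linalg.norm(e),np.degrees(np.arctan2(-e[0],e[1])))
# trough front face top edge from top image, z=.15
f=[onz(t,p,.15) for p in((264,182),(387,186))];print('trough',f)
print('hook tip',two(s,(230+370/6,160+115/6),t,(150+187/5,180+60/5)))
E
```

```text
plate [0.4623 0.2594 0.058 ] [0.5285 0.245  0.058 ] 0.06774400582985055 -12.197964651888967
0.0745 167.8
0.2097 -102.5
0.0762 -11.5
0.2088 78.0
rack c [0.48237233 0.18970562 0.024     ]
eye (array([ 0.58135891, -0.06067085,  0.20684028]), np.float64(0.0023871578488429525)) (array([ 0.57774861, -0.12613097,  0.21004156]), np.float64(0.0022657266378395976))
0.06563772172642786 -3.1568122313695572
trough [array([0.58755451, 0.04007309, 0.15      ]), array([ 0.57745331, -0.23986752,  0.15      ])]
hook tip (array([0.59118638, 0.23434306, 0.0329222 ]), np.float64(0.005718794757312932))
```

>>> step_arm:
  steps: [0.45, 37, -25, -5, 0, 0.45, 37, -25, -5, 0, 0.45, 37, -25, -5, 0, 0.45, 37, -25, -5, 0, 0.45, 37, -25, -5, 0, 0.45, 37, -25, -5, 0, 0.45, 37, -25, -5, 0, 0.45, 37, -25, -5, 0, 0.45, 37, -25, -5, 0]

```text
time_s: 1.32
tool_pos: [0.4489, -0.2997, 0.4499]
tool_rot: [180.0, 0.0, 18.0]
force: [1.1, 0.1, 0.3]
grip_width: 0.0392
grasp_force: 0.0
```

>>> step_arm:
  steps: [0.45, 19, -42, 0, 0, 0.45, 19, -42, 0, 0, 0.45, 19, -42, 0, 0, 0.45, 19, -42, 0, 0, 0.45, 19, -42, 0, 0, 0.45, 19, -42, 0, 0, 0.45, 19, -42, 0, 0, 0.45, 19, -42, 0, 0, 0.45, 19, -42, 0, 0, 0.45, 19, -42, 0, 0, 0.45, 19, -42, 0, 0, 0.45, 19, -42, 0, 0]

```text
time_s: 2.82
tool_pos: [0.509, 0.25, 0.4497]
tool_rot: [180.0, -0.0, 18.0]
force: [0.4, -0.4, -0.4]
grip_width: 0.0393
grasp_force: 0.0
```

>>> step_arm:
  steps: [0.45, 0, 0, 0, -10, 0.45, 0, 0, 0, -10, 0.45, 0, 0, 0, -10, 0.45, 0, 0, 0, -10, 0.45, 0, 0, 0, -10, 0.45, 0, 0, 0, -10, 0.45, 0, 0, 0, -10, 0.45, 0, 0, 0, -10, 0.45, 0, 0, 0, -10, 0.45, 0, 0, 0, -10, 0.45, 0, 0, 0, -10, 0.45, 0, 0, 0, -10]

```text
time_s: 4.32
tool_pos: [0.5089, 0.2487, 0.4496]
tool_rot: [-180.0, 0.0, 138.4]
force: [0.1, -0.1, 0.3]
grip_width: 0.0392
grasp_force: 0.0
```

>>> step_arm:
  steps: [0.45, 0, 0, 0, -10, 0.45, 0, 0, 0, -10, 0.45, 0, 0, 0, -10, 0.45, 0, 0, 0, 0]

```text
time_s: 4.82
tool_pos: [0.509, 0.2486, 0.4494]
tool_rot: [-180.0, -0.0, 167.9]
force: [-0.0, 0.1, 0.2]
grip_width: 0.0394
grasp_force: 0.0
```

>>> step_arm:
  steps: [0.45, -6, 1, 30, 0, 0.45, 0, 0, 40, 0, 0.45, 0, 0, 40, 0, 0.45, 0, 0, 40, 0, 0.45, 0, 0, 30, 0, 0.45, 0, 0, 17, 0, 0.45, 0, 0, 0, 0]

```text
time_s: 5.7
tool_pos: [0.5148, 0.2483, 0.2521]
tool_rot: [-179.9, -0.1, 168.0]
force: [0.4, -0.1, 0.2]
grip_width: 0.039
grasp_force: 0.0
```

```bash
python3 - <<'E'
from h import *
s=cam('side')['image'];t=cam('top')['image']
a=cv2.resize(s[120:240,210:340],None,fx=3,fy=3);b=cv2.resize(t[160:280,130:260],None,fx=3,fy=3)
cv2.imwrite('pics/c3.png',np.hstack([a,b])[:,:,::-1])
E
```

```text
(no output)
```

View pics/c3.png

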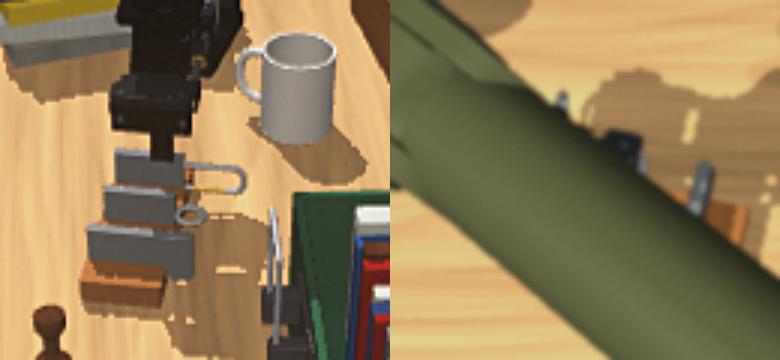

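The near finger sits at crop (162,145), just above the front tag face and beside the long-hook plate, so it's aligned. I'll descend and grip.

>>> step_arm:
  steps: [0.45, 0, 0, 15, 0, 0.45, 0, 0, 15, 0, 0.45, 0, 0, 11, 0, 0.45, 0, 0, 0, 0]

```text
time_s: 6.3
tool_pos: [0.5145, 0.2482, 0.2104]
tool_rot: [-179.9, -0.1, 168.0]
force: [0.4, 0.1, 0.1]
grip_width: 0.0393
grasp_force: 0.0
```

>>> step_arm:
  steps: [0, 0, 0, 0, 0, 0, 0, 0, 0, 0, 0, 0, 0, 0, 0, 0, 0, 0, 0, 0, 0, 0, 0, 0, 0]
  grip_force: 40

```text
time_s: 6.92
tool_pos: [0.5152, 0.2493, 0.2121]
tool_rot: [179.9, 0.0, 168.0]
force: [2.5, 3.8, -2.0]
grip_width: 0.0121
grasp_force: 39.6
```

>>> step_arm:
  steps: [0, 0, 0, -8, 0, 0, 0, 0, -15, 0, 0, 0, 0, -25, 0, 0, 0, 0, -40, 0, 0, 0, 0, -40, 0, 0, 0, 0, -40, 0, 0, 0, 0, -40, 0, 0, 0, 0, -40, 0, 0, 0, 0, 0, 0]

```text
time_s: 8.05
tool_pos: [0.515, 0.2489, 0.4628]
tool_rot: [180.0, 0.2, 168.0]
force: [-0.2, -0.1, -1.8]
grip_width: 0.0119
grasp_force: 39.7
```

>>> step_arm:
  steps: [0, 0, 0, 0, -9.5, 0, 0, 0, 0, 0, 0, -4, -42, 0, 0, 0, -4, -42, 0, 0, 0, -4, -42, 0, 0, 0, -4, -42, 0, 0, 0, -4, -42, 0, 0, 0, -4, -42, 0, 0, 0, -4, -42, 0, 0, 0, -4, -45, 0, 0, 0, 0, 0, 0, 0, 0, 0, 0, 0, 0]

```text
time_s: 9.55
tool_pos: [0.5321, -0.0912, 0.4592]
tool_rot: [180.0, -0.1, 177.4]
force: [-0.6, 1.1, -1.3]
grip_width: 0.0114
grasp_force: 39.7
```

```bash
python3 - <<'E'
from h import *
S=cam('side','side4.png');T=cam('top','top4.png')
p=env.get_obs()['tool_pos'];print(p)
s=S['image'];t=T['image']
a=cv2.resize(s[120:240,235:340],None,fx=4,fy=4,interpolation=2);b=cv2.resize(t[90:210,280:370],None,fx=4,fy=4,interpolation=2)
cv2.imwrite('pics/c4.png',np.hstack([a,b])[:,:,::-1])
E
```

```text
[ 0.53226059 -0.08995469  0.45954283]
```

View pics/c4.png

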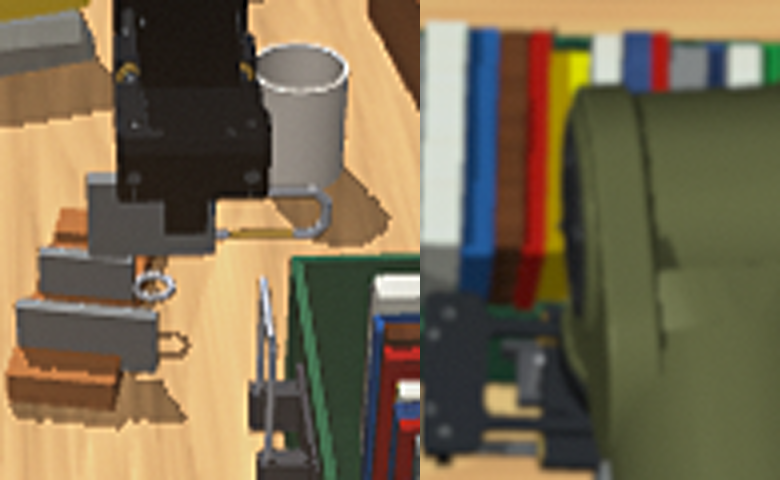

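The side crop shows the tag held level: bow outer edge at ~(331,207), brass gate line at y≈235, spine at y≈188, and the eye's crosspiece from (263,283) to (270,332). The eye is just below and slightly behind the gate. Next I'll measure hook against bar in the hook's own plane.

```bash
python3 - <<'E'
from h import *
S=cam('side')
im=S['image'].astype(int)
n=np.array([.0436,.999,0]);P=np.array([.5325,-.0914,0])
def pl(px):
    o,d=ray(S,px); return (o+d*((P-o)@n)/(d@n)).round(4)
# brass mask centroid in hook region
h=cv2.cvtColor(S['image'],cv2.COLOR_RGB2HSV)
m=cv2.inRange(h[170:186,285:325],(18,120,60),(35,255,255));ys,xs=np.nonzero(m)
xs+=285;ys+=170;print('brass px',xs.min(),xs.max(),ys.mean(),len(xs))
print('gate ends',pl((xs.min(),ys[xs==xs.min()].mean())),pl((xs.max(),ys[xs==xs.max()].mean())),'mid',pl((xs.mean(),ys.mean())))
print('bow outer',pl((235+331/4,120+208/4)),'spine',pl((235+300/4,120+188/4)),'nose',pl((235+305/4,120+235/4)))
print('bar mid',pl((301.9,198.4)),'ends px heights')
p=env.get_obs()['tool_pos'];print(p)
# expected tag points from TCP
tx=np.array([.999,-.0436,0]);g=np.array(p)-[0,0,.164]
org=g-.020*tx-[0,0,.0395]
for k,(x,z) in dict(gate=(.067,.011),bow=(.099,.025),hinge=(.043,.011)).items(): X=org+x*tx+[0,0,z];print(k,X.round(4),proj(S,X).round(1))
print('eye exp',proj(S,[.5795,-.0934,.2085]).round(1))
E
```

```text
brass px 293 307 177.5 32
gate ends [ 0.5592 -0.0926  0.2652] [ 0.5901 -0.0939  0.2659] mid [ 0.574  -0.0932  0.2662]
bow outer [ 0.6132 -0.0949  0.2801] spine [ 0.5956 -0.0942  0.2935] nose [ 0.5997 -0.0943  0.2623]
bar mid [ 0.5807 -0.0935  0.2082] ends px heights
[ 0.53233483 -0.08986596  0.45968974]
gate [ 0.5793 -0.0919  0.2672] [302.  176.7]
bow [ 0.6113 -0.0933  0.2812] [316.8 171.2]
hinge [ 0.5553 -0.0909  0.2672] [291.2 176.9]
eye exp [301.4 198.3]
```

>>> step_arm:
  steps: [0, 0, 0, 12, 0, 0, 0, 0, 12, 0, 0, 0, 0, 12, 0, 0, 0, 0, 10, 0, 0, 0, 0, 0, 0, 0, 0, 0, 0, 0]

```text
time_s: 10.45
tool_pos: [0.5326, -0.0915, 0.414]
tool_rot: [180.0, 0.0, 177.5]
force: [0.3, 0.6, -1.2]
grip_width: 0.0118
grasp_force: 39.7
```

>>> step_arm:
  steps: [0, 0, 0, 2, 0, 0, 0, 0, 0, 0]

```text
time_s: 10.7
tool_pos: [0.5325, -0.0915, 0.4118]
tool_rot: [-180.0, 0.0, 177.5]
force: [-0.6, 0.9, -1.4]
grip_width: 0.0117
grasp_force: 39.7
```

>>> step_arm:
  steps: [0, 0, 0, 2, 0, 0, 0, 0, 0, 0]

```text
time_s: 10.95
tool_pos: [0.5324, -0.0916, 0.4096]
tool_rot: [-180.0, -0.0, 177.5]
force: [0.2, -0.5, -0.4]
grip_width: 0.0117
grasp_force: 39.7
```

>>> step_arm:
  steps: [0, 0, 0, 2, 0, 0, 0, 0, 0, 0]

```text
time_s: 11.2
tool_pos: [0.5325, -0.0915, 0.4077]
tool_rot: [-180.0, 0.0, 177.5]
force: [-0.2, -0.0, -1.2]
grip_width: 0.0116
grasp_force: 39.7
```

>>> step_arm:
  steps: [0, 0, 0, 2, 0, 0, 0, 0, 0, 0]

```text
time_s: 11.45
tool_pos: [0.5325, -0.0915, 0.4059]
tool_rot: [-180.0, 0.0, 177.5]
force: [-1.5, 0.4, 2.3]
grip_width: 0.0114
grasp_force: 39.7
```

>>> step_arm:
  steps: [0, 0, 0, 2, 0, 0, 0, 0, 2, 0, 0, 0, 0, 2, 0, 0, 0, 0, 0, 0]

```text
time_s: 11.95
tool_pos: [0.5326, -0.0915, 0.3999]
tool_rot: [180.0, 0.0, 177.5]
force: [-0.3, 0.3, 3.6]
grip_width: 0.0116
grasp_force: 39.7
```

>>> step_arm:
  steps: [0, 0, 0, 2, 0, 0, 0, 0, 2, 0, 0, 0, 0, 2, 0, 0, 0, 0, 0, 0]

```text
time_s: 12.45
tool_pos: [0.5327, -0.0915, 0.394]
tool_rot: [-180.0, 0.1, 177.5]
force: [-1.1, -0.0, 5.6]
grip_width: 0.0117
grasp_force: 39.8
```

```bash
python3 - <<'E'
from h import *
s=cam('side')['image']
for i in range(4): o=env.get_obs(); print(np.round(o['force'],2),np.round(o['tool_pos'],4)); cam('side')
cv2.imwrite('pics/c5.png',cv2.resize(s[160:230,255:335],None,fx=7,fy=7,interpolation=2)[:,:,::-1])
E
```

```text
[-0.14  0.21  5.13] [ 0.5326 -0.0915  0.394 ]
[-1.15 -0.41  4.21] [ 0.5326 -0.0915  0.394 ]
[0.52 0.73 4.3 ] [ 0.5326 -0.0915  0.394 ]
[-0.88 -0.09  5.02] [ 0.5326 -0.0915  0.394 ]
```

View pics/c5.png

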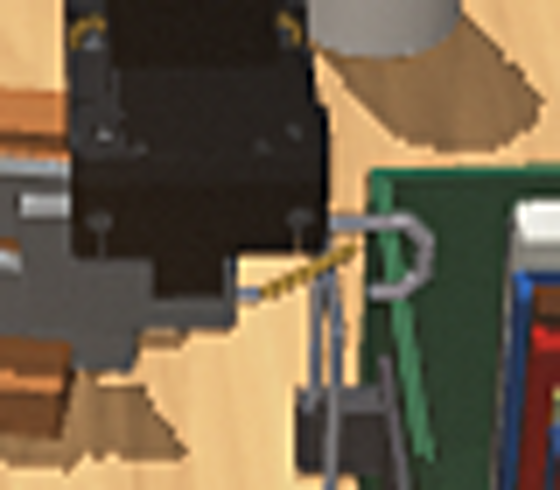

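The gate is open: the brass bar slopes up from (260,293) to (355,248), resting on the crosspiece at ~(322,270). The nose tip is at (375,292), ahead of and below the bar. I'll press 1 mm more, then draw back.

>>> step_arm:
  steps: [0, 0, 0, 1, 0, 0, 2, 0, 0, 0, 0, 2, 0, 0, 0, 0, 2, 0, 0, 0, 0, 0, 0, 0, 0]

```text
time_s: 13.32
tool_pos: [0.526, -0.0912, 0.3924]
tool_rot: [-180.0, -0.1, 177.5]
force: [-1.7, -0.1, 2.6]
grip_width: 0.0117
grasp_force: 39.8
```

>>> step_arm:
  steps: [0, 2, 0, 0, 0, 0, 2, 0, 0, 0, 0, 0, 0, 0, 0]

```text
time_s: 13.7
tool_pos: [0.5218, -0.0911, 0.3923]
tool_rot: [-180.0, -0.1, 177.5]
force: [-2.3, 1.2, 2.0]
grip_width: 0.0119
grasp_force: 39.8
```

>>> step_arm:
  steps: [0, 2, 0, 0, 0, 0, 2, 0, 0, 0, 0, 0, 0, 0, 0]

```text
time_s: 14.08
tool_pos: [0.5181, -0.091, 0.3922]
tool_rot: [-180.0, -0.0, 177.5]
force: [0.2, -0.3, -0.3]
grip_width: 0.0117
grasp_force: 39.8
```

>>> step_arm:
  steps: [0, 2, 0, 0, 0, 0, 2, 0, 0, 0, 0, 0, 0, 0, 0]

```text
time_s: 14.45
tool_pos: [0.5143, -0.0907, 0.3927]
tool_rot: [-180.0, -0.0, 177.5]
force: [1.0, -0.1, -1.6]
grip_width: 0.012
grasp_force: 39.8
```

>>> step_arm:
  steps: [0, 2, 0, 2, 0, 0, 1, 0, 2, 0, 0, 0, 0, 0, 0]

```text
time_s: 14.82
tool_pos: [0.5113, -0.0906, 0.3885]
tool_rot: [-180.0, -0.0, 177.5]
force: [-0.3, 0.7, -1.0]
grip_width: 0.0119
grasp_force: 39.8
```

```bash
python3 - <<'E'
from h import *
s=cam('side')['image']
cv2.imwrite('pics/c6.png',cv2.resize(s[160:230,255:335],None,fx=7,fy=7,interpolation=2)[:,:,::-1])
E
```

```text
(no output)
```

View pics/c6.png

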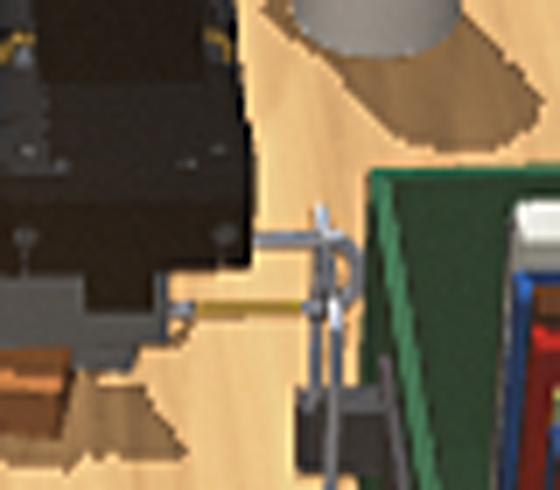

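The gate is shut (level brass bar at y≈308, x 190–315) and the crosspiece sits inside the bow at ~(325,255). I'll ease the grip, then let go.

>>> step_arm:
  steps: [0, 0, 0, 0, 0, 0, 0, 0, 0, 0, 0, 0, 0, 0, 0, 0, 0, 0, 0, 0]
  grip_force: 3

```text
time_s: 15.38
tool_pos: [0.5115, -0.0906, 0.3887]
tool_rot: [-180.0, 0.0, 177.5]
force: [0.7, 0.0, -0.9]
grip_width: 0.0117
grasp_force: 3.0
```

>>> step_arm:
  steps: [0.6, 0, 0, 0, 0, 0.6, 0, 0, 0, 0, 0.6, 0, 0, 0, 0, 0.6, 0, 0, 0, 0, 0.6, 0, 0, 0, 0, 0.6, 0, 0, 0, 0, 0.6, 0, 0, 0, 0, 0.6, 0, 0, 0, 0]

```text
time_s: 16.38
tool_pos: [0.5114, -0.0906, 0.3887]
tool_rot: [-180.0, -0.0, 177.5]
force: [-0.0, 1.2, 1.0]
grip_width: 0.0523
grasp_force: 0.0
```

>>> step_arm:
  steps: [0.6, 0, 0, -10, 0, 0.6, 0, 0, -20, 0, 0.6, 10, 0, -30, 0, 0.6, 20, 0, -30, 0, 0.6, 20, 0, -20, 0, 0.6, 0, 0, 0, 0, 0.6, 0, 0, 0, 0, 0.6, 0, 0, 0, 0, 0.6, 0, 0, 0, 0, 0.6, 0, 0, 0, 0, 0.6, 0, 0, 0, 0, 0.6, 0, 0, 0, 0]

```text
time_s: 17.88
tool_pos: [0.4615, -0.0885, 0.4987]
tool_rot: [180.0, -0.0, 177.5]
force: [0.5, -0.2, -0.6]
grip_width: 0.0525
grasp_force: 0.0
```

```bash
python3 - <<'E'
from h import *
import time
S=cam('side')['image']
for i in range(6): s2=cam('side')['image']
print('motion',np.abs(S[160:260,270:340].astype(int)-s2[160:260,270:340]).max())
a=cv2.resize(s2[130:240,230:340],None,fx=5,fy=5,interpolation=2)
cv2.imwrite('pics/c7.png',a[:,:,::-1])
E
```

```text
motion 5
```

View pics/c7.png

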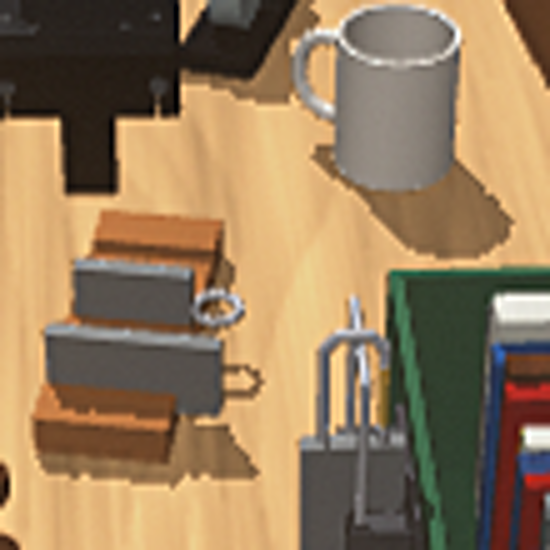

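The tag hangs by its bow from the crosspiece at ~(352,340), with the gate shut on the trough side at (385,400) and the plate below. It is nearly at rest, the other things I can see haven't moved, and the arm is clear. I'll let it settle a moment and hand in.

>>> step_arm:
  steps: [0.6, 0, 0, 0, 0, 0.6, 0, 0, 0, 0, 0.6, 0, 0, 0, 0, 0.6, 0, 0, 0, 0, 0.6, 0, 0, 0, 0, 0.6, 0, 0, 0, 0, 0.6, 0, 0, 0, 0, 0.6, 0, 0, 0, 0, 0.6, 0, 0, 0, 0, 0.6, 0, 0, 0, 0, 0.6, 0, 0, 0, 0, 0.6, 0, 0, 0, 0]

```text
time_s: 19.73
tool_pos: [0.4615, -0.0885, 0.4987]
tool_rot: [-180.0, -0.0, 177.5]
force: [0.5, -1.1, -0.1]
grip_width: 0.0523
grasp_force: 0.0
```

```bash
python3 -c "
from cell import env
print(env.sign_off())"
```

```text
the job is handed in; nothing more can be done
None
```

The tag hangs by its snap hook from the eye with the gate shut, the arm is clear, and I handed the job in at about 20 s; no verdict came back.

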